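# Lock the cam of a shelf-frame corner with a hex key

## Task

Take the orange-handled hex key out of its wooden stand, find the hex socket of the round steel cam in the blue shelf-frame corner with its tip, and push it fully into the socket. Turn the cam clockwise with the key, letting go and taking a new grip between quarter turns as needed, until the cam stops and its red mark meets the yellow mark. Leave the key standing in the socket, let go of it, and do not disturb the other things on the bench.

Things in the scene. Friction and masses are not known exactly. Their poses are not given: they have to be found in the camera images.
- key_grip (a point): Centre of the key's orange handle, half-way up: a block 32 x 32 mm square, 48 mm tall, flat sides facing the key's x and y axes, so it can be gripped across either pair and again after each quarter turn. Axis z points up along the key. Key about 0.2 kg, 108 mm tall. It starts upright in the stand, handle resting on top; lift it straight up 65 mm to free it.
- key_tip (a point): Lower end of the key's steel hex shaft, on its axis, 84 mm below key_grip, same axes. The shaft is 60 mm long below the handle, 14 mm across flats, its last 5 mm tapering to 8 mm across flats. Two of the six flats face the key's +x and -x.
- stand_top (a point): Centre of the top of the fixed wooden stand, a block 70 x 70 x 62 mm on the bench with a 23 mm round upright through hole in which the key's shaft hangs.
- frame: Fixed shelf-frame corner; origin on the bench under the cam's centre. A blue block 100 x 100 x 45 mm, a corner of it (with a yellow mark) pointing to -x, towards the robot. Two dark steel beams, 36 mm tall, run from it at 45 degrees either side of +x to 150 mm from the centre; a steel strap joins them, top 44 mm above the bench.
- cam_socket (a point): Centre of the mouth of the hex socket in the top of the round steel cam (56 mm across, with a red mark), 46 mm above the bench, z up. Socket 15.4 mm across flats, 20 mm deep, flat floor. Two flats face this point's +x and -x (axes turn with the cam): the key enters when the x axes agree within about 10 degrees, modulo 60. Turning play of a seated key: 13 degrees either way.
- cam (a joint): Turn of the cam in rad, growing clockwise seen from above. Starts between 0 and 0.5; a hard stop lies at 2.6: there the cam is fully locked and its red mark meets the yellow mark. It stays where it is left and takes about 0.12 N m to turn; much more means the stop.
- carton_tall_mid (a point): Middle of a loose white carton, 60 x 45 x 110 mm, upright. Bystander.
- carton_flat_mid (a point): Middle of a loose flat white carton, 90 x 120 x 40 mm. Bystander.
- jar_mid (a point): Middle of a loose yellow jar, 64 mm across, 80 mm tall. Bystander.
- spray_mid (a point): Middle of a loose aluminium can, 54 mm across, 160 mm tall. Bystander.
- screwdriver: Loose red-handled screwdriver lying on the bench about along its x axis; origin near its middle, on its underside. Bystander.
- tape_mid (a point): Middle of a loose roll of brown tape lying flat, 90 mm across, 45 mm tall. Bystander.
- wrench: Loose steel wrench lying on the bench; origin near its middle, on its underside. Bystander.
Mind the look-alikes: they are no part of the job. What is shaped like the part that bears stand_top but turquoise is not meant. Of the things that look like the part that bears key_grip, take the one that is farthest to the robot's left at the start.

How it is judged:
By the outcome, as a careful person would: the job done as asked, in the order asked, and still so for the second after the job is handed in, with the robot touching nothing.
It also fails if it takes over 67 s, if anything falls off the work surface, if the arm or the gripper's body presses on something with over 40 N, if the wrist force passes 120 N, or if a joint passes its speed limit or range.

## Robot

A 7-joint arm with a two-finger parallel gripper is mounted at the origin on the work surface. World frame = base frame: x ahead of the robot, y to its left, z up, the work surface at z = 0. Lengths are in m, angles in rad, forces in N, time in s.
With the tool pointing down it reaches from about 0.4 to 0.85 m from the base axis. Payload 10.4 kg.
Tool frame: the origin (TCP) lies at the very end of the fingers, on their centre line; the grasp point (between the pads) lies 19 mm behind it (manip.tcp_to_grasp is the z of the grasp point in the tool frame, in m); z points along the fingers, x is the direction in which the jaws open and shut, and the axes are right-handed (so a half turn about z gives the same grasp; the last joint's range is limited). The gripper opens to 85 mm and grips with 20 to 120 N. Pads are 22 mm wide; open, the fingers measure 114 mm over their backs; the gripper's body (76 mm by 85 mm) begins 54 mm behind the grasp point. The pads swing forward as they close: fully open they stand 13 mm farther back than shut.
Start: joints at [-1.351, 0.332, -0.065, 1.46, 0.022, 1.35, -0.088], TCP at [0.15, 0.607, 0.231] pointing down, gripper open.
Joint ranges: [-2.6, 2.6], [-0.5, 2.12], [-1.47, 1.34], [0.16, 2.42], [-1.27, 4.41], [0.06, 2.06], [-2.6, 2.6]. Speed limits (rad/s): [2.22, 2.22, 2.79, 2.79, 3.14, 3.14, 3.14].

## Interface

Orientations are given as a unit quaternion [x, y, z, w].
In Python, from workcell import manip gives the robot as it stands.
- The arm moves only by the tool servo_tool, never from a script. Its argument "moves" is a list of rows, each an object with "travel": the shift along the tool's x, y, z in mm, a list of three; "dr": the turn, a rotation vector about the tool's x, y, z in degrees, a list of three. A call has 1 to 12 rows; each row shifts and turns the commanded pose from where the row before left it, along the tool's axes as they then stand; what a row does not reach is not made up. A row lasts 1/8 s, in which the tool goes at most 62.5 mm and 10.7 degrees, less where a joint would pass 70% of its speed; a pose out of reach is approached as far as the arm can. A call is refused whole if a number of a shift passes 62.5 or a number of a turn 10.7, either way. A call with a gripper value outside its range is refused whole. "claw" is the closure, from 0 (fully open) to 1 (shut), set as the call begins (left out, the last holds). The fingers move at their own pace and stop on an object; "squeeze" is the grip in N (left out, the last holds). Time passes only in rows, so rows that do not move let the fingers close. It gives the time, the measured TCP pose, the force and the opening at its end, in the units of the state.
- manip.get_obs(): the state, without advancing time (a new reading comes with each control period).
- manip.camera(name): name is "scene" or "top" or "wrist"; returns the picture (420x560x3 uint8, blue, green, red); there is no depth.
- manip.calibration(name): a dict with "intrinsics" (3x3 intrinsics, pixels), "view" (4x4, takes a point from world to camera coordinates). Camera axes: x right, y down, z forward; pixel columns grow to the right and rows downward; lengths in m; the calibration is good to about 2 mm. The wrist camera is an equidistant fisheye: a pixel r from the principal point sees the ray r / f radians off the axis. A picture is of the moment at which its call begins: read the wrist's pose just before it. calibration takes no time and is no camera call; for the wrist camera it gives the pose at the moment of the call.
- manip.hand_in(): hands the job in, once; it reports no verdict.
The state is a dict: "clock": time; "joint_pos": joint angles; "joint_velocities": joint speeds; "tau": joint torques, N m; "position": TCP position; "ee_rot": TCP orientation; "ft_force": force on the tool from outside, world axes, zero at the start; "torque": the same for the moment, N m; "grip_width": opening from 0.0 (shut) to 1.0 (fully open).
Only numpy, scipy, OpenCV 4.12 (cv2) and the standard library are available. Lean on these libraries where they do the work, as an engineer would, in place of code of your own. Each camera call takes 0.05 s, during which the arm holds its last target. There are 200 camera calls.

## Working session

There is one attempt and no reset: what is moved stays moved. The work goes in short steps, Python scripts to look and compute and a tool call to move; the robot and the scene stay as the last step left them, time stands still between calls to the robot, and variables do not carry over. Pictures are saved under pics/ and viewed, on a budget of 10 in all, crops included, one or two more only if the job needs it, and the job is handed in when it is done.

Besides the shell and the picture viewer there is one more tool, called after "Request:" as name(argument=value, ...) on one line, values as JSON. servo_tool: Moves the arm, as the interface text tells. Its arguments: {"type":"object","properties":{"moves":{"type":"array","items":{"type":"object","properties":{"travel":{"type":"array","items":{"type":"number"}},"dr":{"type":"array","items":{"type":"number"}}}}},"claw":{"type":"number"},"squeeze":{"type":"number"}},"required":["moves"]}

```bash
mkdir -p pics; ls; python3 - <<'E'
from workcell import manip
import cv2,numpy as np
for n in("scene","top","wrist"):
    c=manip.calibration(n);print(n,np.round(c["intrinsics"],1).tolist(),np.round(c["view"],3).tolist())
    cv2.imwrite(f"pics/{n}0.png",manip.camera(n))
print(manip.tcp_to_grasp,manip.get_obs())
E
```

```text
pics
scene [[514.6, 0.0, 271.7], [0.0, 514.6, 208.9], [0.0, 0.0, 1.0]] [[-0.497, 0.868, -0.009, 0.298], [0.605, 0.339, -0.721, -0.279], [-0.622, -0.364, -0.693, 1.925], [0.0, 0.0, 0.0, 1.0]]
top [[514.5, 0.0, 279.7], [0.0, 514.5, 208.6], [0.0, 0.0, 1.0]] [[0.007, -1.0, -0.02, 0.014], [-0.996, -0.005, -0.094, 0.563], [0.094, 0.021, -0.995, 1.578], [0.0, 0.0, 0.0, 1.0]]
wrist [[325.2, 0.0, 278.4], [0.0, 325.2, 211.8], [0.0, 0.0, 1.0]] [[0.241, 0.971, -0.001, -0.624], [0.932, -0.231, 0.279, -0.036], [0.271, -0.068, -0.96, 0.379], [0.0, 0.0, 0.0, 1.0]]
-0.0187 {'clock': 0.15, 'joint_pos': array([-1.35059763,  0.33270864, -0.0647128 ,  1.46073701,  0.02161493,
        1.34989778, -0.08848659]), 'joint_velocities': array([ 4.65522780e-05, -1.18049106e-03, -2.81381143e-03, -2.80942063e-03,
        2.06937537e-03, -3.97411318e-04, -1.10058309e-03]), 'tau': array([ 4.66450456e-04, -6.25825882e+01,  4.91897226e-02, -3.91852212e+01,
        1.64264470e-02,  7.42822507e-03,  1.67276522e-05]), 'position': array([0.15019271, 0.60639841, 0.23071545]), 'ee_rot': array([ 7.87520063e-01,  6.16288789e-01, -3.97626350e-04,  3.46487126e-04]), 'ft_force': array([ 0.42823018, -0.23968589, -0.12744583]), 'torque': array([ 2.18748693e-03, -3.76281073e-02,  5.53858003e-05]), 'grip_width': 0.9962645289424741}
```

View pics/top0.png

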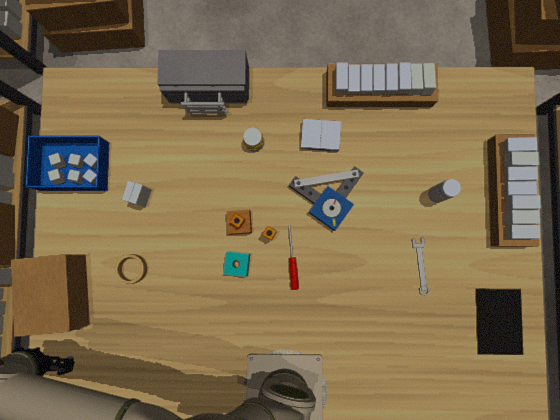

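View pics/scene0.png

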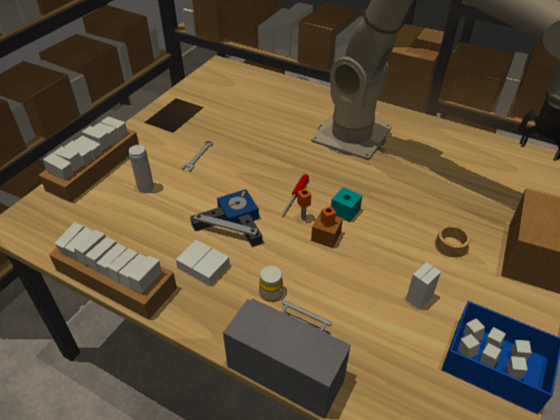

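The top view shows the candidates. An orange handle in the wooden stand is at (237,221), a second orange one stands free at (269,233), and a turquoise stand is at (236,264). The cam is at about (332,208). The robot's left is image left, so the key is the one at (237,221). I'll check it in one close crop and get coarse positions.

```bash
cat >h.py <<'E'
import numpy as np,cv2
from workcell import manip
from scipy.spatial.transform import Rotation as R
def ray(name,uv,cal=None):
    c=cal or manip.calibration(name);K=np.array(c["intrinsics"]);V=np.array(c["view"])
    x=(uv[0]-K[0,2])/K[0,0];y=(uv[1]-K[1,2])/K[1,1]
    if name=="wrist":
        t=np.hypot(x,y);s=np.sin(t)/t if t>1e-9 else 1;d=np.array([x*s,y*s,np.cos(t)])
    else:d=np.array([x,y,1.])
    return -V[:3,:3].T@V[:3,3],V[:3,:3].T@d
def onz(name,uv,z,cal=None):
    o,d=ray(name,uv,cal);return o+d*(z-o[2])/d[2]
def tri(a,b):
    (o1,d1),(o2,d2)=a,b
    s=np.linalg.lstsq(np.c_[d1,-d2],o2-o1,rcond=None)[0]
    p,q=o1+d1*s[0],o2+d2*s[1];return (p+q)/2,np.linalg.norm(p-q)
def proj(name,P,cal=None):
    c=cal or manip.calibration(name);K=np.array(c["intrinsics"]);V=np.array(c["view"])
    p=V[:3,:3]@P+V[:3,3]
    if name=="wrist":
        r=np.hypot(p[0],p[1]);t=np.arctan2(r,p[2]);return K[:2,2]+K[0,0]*t*p[:2]/r
    return K[:2,2]+K[0,0]*p[:2]/p[2]
E
python3 - <<'E'
from h import *
t=cv2.imread("pics/top0.png");s=cv2.imread("pics/scene0.png")
a=cv2.resize(t[190:290,200:300],(400,400),interpolation=2);b=cv2.resize(t[150:250,285:385],(400,400),interpolation=2)
cv2.imwrite("pics/crop1.png",np.hstack([a,b]))
for n,uv,z in(("keytop",(236,219),.11),("key2",(269,232),.11),("stand",(239,222),.062),("cam",(332,208),.046),("turq",(236,264),.06)):print(n,onz("top",uv,z).round(3))
for n,a,b in (("key",(236,219),(328,211)),("key2",(269,232),(305,193)),("cam",(332,208),(239,202))):print(n,tri(ray("top",a),ray("scene",b)))
E
```

```text
keytop [0.524 0.144 0.11 ]
key2 [0.486 0.046 0.11 ]
stand [0.518 0.14  0.062]
cam [ 0.564 -0.144  0.046]
turq [0.391 0.148 0.06 ]
key (array([0.52400244, 0.14361865, 0.11185725]), np.float64(0.0009121102973640776))
key2 (array([0.48543247, 0.04788828, 0.1084903 ]), np.float64(0.003359541270266035))
cam (array([ 0.56235125, -0.14120656,  0.04848164]), np.float64(0.006352501316436793))
```

View pics/crop1.png

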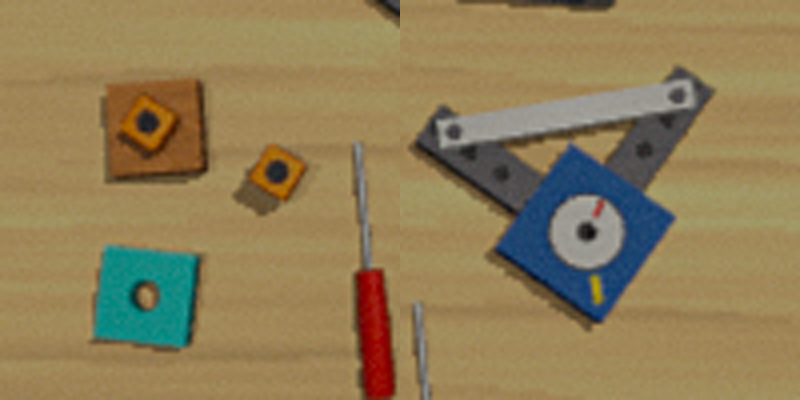

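The left crop shows the key's square handle in the brown stand (crop centre 148,122) and the free-standing decoy at (277,172). The right crop shows the cam at (588,230), its red mark at (600,208) and the yellow mark at (597,290). The handle top triangulates to z=0.112 against 0.110 expected, so the choice holds. Next I'll move over it.

Request:
servo_tool(moves=[{"travel": [-30, 39.5, 3]}, {"travel": [-30, 39.5, 3]}, {"travel": [-30, 39.5, 3]}, {"travel": [-30, 39.5, 3], "dr": [0, 0, 4]}, {"travel": [-28, 41.5, 3], "dr": [0, 0, 5]}, {"travel": [-24, 43.5, 3], "dr": [0, 0, 5]}, {"travel": [-20, 45.5, 3], "dr": [0, 0, 5]}, {"travel": [-16, 46.5, 3], "dr": [0, 0, 5]}, {"travel": [-12, 48, 3], "dr": [0, 0, 4]}, {"travel": [-11, 48, 3]}, {"travel": [-11, 48, 3]}, {"travel": [0, 0, 0]}])

```text
$.moves[0]: bad value
```

```bash
cat >>h.py <<'E'
def state():
    o=manip.get_obs();r=R.from_quat(o["ee_rot"]).as_matrix()
    print("t %.2f"%o["clock"],"p",o["position"].round(4),"yawx %.2f"%np.degrees(np.arctan2(r[1,0],r[0,0])),"tilt",r[:2,2].round(4),"j",o["joint_pos"].round(3),"F",o["ft_force"].round(1),"T",o["torque"].round(2),"w %.3f"%o["grip_width"])
    return o,r
def totool(dw):
    o=manip.get_obs();return R.from_quat(o["ee_rot"]).inv().apply(dw)*1000
E
python3 -c "
from h import *
state();print(totool(np.array([.524,.144,.18])-manip.get_obs()['position']))
cv2.imwrite('pics/w1.png',manip.camera('wrist'))"
```

```text
t 0.15 p [0.1502 0.6064 0.2307] yawx 76.09 tilt [-0.0002 -0.001 ] j [-1.351  0.333 -0.065  1.461  0.022  1.35  -0.088] F [ 0.4 -0.2 -0.1] T [ 0.   -0.04  0.  ] w 0.996
[-358.9328621   473.99387403   51.11993115]
```

Request:
servo_tool(moves=[{"travel": [-36, 47.4, 4], "dr": [0, 0, 0]}, {"travel": [-36, 47.4, 4], "dr": [0, 0, 0]}, {"travel": [-36, 47.4, 4], "dr": [0, 0, 0]}, {"travel": [-36, 47.4, 4], "dr": [0, 0, 0]}, {"travel": [-36, 47.4, 4], "dr": [0, 0, 0]}, {"travel": [-36, 47.4, 4], "dr": [0, 0, 0]}, {"travel": [-36, 47.4, 4], "dr": [0, 0, 0]}, {"travel": [-36, 47.4, 4], "dr": [0, 0, 0]}, {"travel": [-36, 47.4, 4], "dr": [0, 0, 0]}, {"travel": [-36, 47.4, 4], "dr": [0, 0, 0]}, {"travel": [0, 0, 0], "dr": [0, 0, 10]}, {"travel": [0, 0, 0], "dr": [0, 0, 10]}])

```text
clock: 1.7
position: [0.524, 0.1424, 0.191]
ee_rot: [0.884, 0.467, -0.0, 0.0]
ft_force: [-0.9, 0.1, -0.4]
grip_width: 1.0
```

```bash
python3 -c "
from h import *
state();print(totool(np.array([.524,.144,.18])-manip.get_obs()['position']))
c=manip.calibration('wrist');im=manip.camera('wrist');cv2.imwrite('pics/w1.png',im)
for P in([.524,.144,.11],[.524,.144,.18]):print(proj('wrist',np.array(P),c))
hsv=cv2.cvtColor(im,40);m=cv2.inRange(hsv,(5,130,80),(22,255,255))
n,l,s,ce=cv2.connectedComponentsWithStats(m)
for i in range(1,n):
  if s[i,4]>150:print(s[i],ce[i])"
```

```text
t 1.70 p [0.524  0.1424 0.191 ] yawx 55.67 tilt [-0.0005 -0.0003] j [-0.71   0.179  0.405  1.755 -0.075  1.223  0.686] F [-0.9  0.1 -0.4] T [ 0.03  0.05 -0.05] w 1.000
[ 1.30749036 -0.92157155 10.97751911]
[281.2423449  218.70051585]
[282.23886068 259.02282289]
[     0      0    560    397 164326] [278.3239962  165.23559875]
[420 365  23  21 180] [430.88888889 373.58888889]
[  90  374   38   46 1045] [109.26889952 401.00861244]
```

View pics/w1.png

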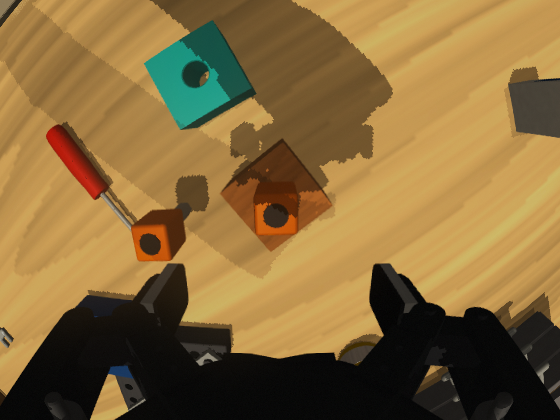

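The handle's top face is at about (276,217) with its dark centre disc at (276,215), close to the predicted (281,219), and the decoy is at (150,243). I'll measure the face corners and the centre disc.

```bash
python3 -c "
from h import *
c=manip.calibration('wrist');im=cv2.imread('pics/w1.png')
roi=im[165:250,240:315];cv2.imwrite('pics/c2.png',cv2.resize(roi,(600,680)[::1],interpolation=0)[:600])
hsv=cv2.cvtColor(im,40)
for y in range(180,242,4):print(y,[tuple(int(v) for v in hsv[y,x]) for x in (252,258,266,286,294,299)])
"
```

```text
180 [(13, 203, 142), (13, 201, 104), (13, 193, 66), (12, 195, 85), (13, 197, 84), (13, 198, 94)]
184 [(13, 200, 138), (12, 227, 73), (11, 225, 76), (11, 229, 77), (12, 218, 82), (13, 198, 94)]
188 [(13, 200, 129), (11, 229, 77), (11, 228, 76), (11, 232, 78), (11, 232, 77), (13, 198, 94)]
192 [(13, 199, 136), (11, 222, 78), (11, 226, 78), (11, 239, 79), (11, 229, 79), (12, 196, 104)]
196 [(13, 199, 133), (11, 228, 94), (11, 236, 93), (11, 236, 93), (11, 242, 120), (13, 197, 93)]
200 [(13, 203, 128), (11, 234, 95), (11, 239, 94), (11, 231, 95), (11, 229, 99), (13, 198, 94)]
204 [(13, 200, 140), (13, 229, 177), (13, 230, 204), (12, 236, 95), (11, 231, 95), (13, 199, 124)]
208 [(13, 201, 138), (13, 230, 204), (12, 169, 74), (12, 225, 77), (12, 236, 95), (13, 200, 138)]
212 [(13, 199, 141), (13, 229, 205), (14, 107, 55), (14, 179, 40), (11, 231, 96), (13, 199, 146)]
216 [(13, 199, 151), (13, 229, 204), (14, 107, 55), (14, 111, 55), (11, 226, 96), (13, 199, 140)]
220 [(13, 199, 147), (13, 233, 204), (14, 114, 56), (13, 121, 57), (12, 242, 197), (13, 201, 141)]
224 [(13, 198, 142), (13, 231, 205), (11, 208, 93), (12, 240, 204), (12, 240, 199), (13, 199, 149)]
228 [(13, 200, 135), (13, 235, 205), (12, 233, 206), (12, 241, 203), (12, 241, 197), (13, 198, 147)]
232 [(17, 153, 178), (13, 238, 204), (13, 238, 205), (12, 243, 199), (12, 244, 188), (18, 148, 186)]
236 [(18, 150, 179), (13, 199, 149), (13, 197, 141), (13, 197, 149), (18, 148, 184), (20, 142, 205)]
240 [(17, 150, 173), (18, 150, 167), (13, 193, 131), (15, 173, 164), (20, 142, 205), (21, 139, 205)]
```

```bash
cat >>h.py <<'E'
def handle(im,c,m,box,z,dots=True):
    # left,right,bottom silhouette edges of top face (box x0,x1,y0,y1 in px) -> world lines
    x0,x1,y0,y1=box;f=lambda a:np.array([onz('wrist',p,z,c)[:2] for p in a])
    sub=lambda xs:(xs.min()-.5,xs.max()+.5)
    L=[];Rr=[];B=[]
    for y in range(y0,y1):
        xs=np.nonzero(m[y,x0-15:x1+15])[0]+x0-15
        if len(xs):a,b=sub(xs);L.append((a,y));Rr.append((b,y))
    for x in range(x0+4,x1-3):
        ys=np.nonzero(m[y0:y1+20,x])[0]+y0
        if len(ys):B.append((x,ys.max()+.5))
    out=[]
    for a in(L,Rr,B):
        P=f(a);l=cv2.fitLine(P.astype(np.float32),cv2.DIST_HUBER,0,1e-4,1e-4).ravel();out.append((np.degrees(np.arctan2(l[1],l[0]))%90,P.mean(0)))
    return out
E
python3 -c "
from h import *
c=manip.calibration('wrist');im=cv2.imread('pics/w1.png');hsv=cv2.cvtColor(im,40)
m=((hsv[...,1]>=217)&(hsv[...,0]<15)).astype(np.uint8)
o=handle(im,c,m,(256,298,209,230),.11)
for a in o:print(a)
th=np.radians(np.mean([a[0] for a in o[:2]]))
L,Rr,B=[a[1] for a in o]
u=np.array([np.cos(th),np.sin(th)]);v=np.array([-u[1],u[0]])
print('width u',(L-Rr)@u,'v',(L-Rr)@v)
d=u if abs((L-Rr)@u)>abs((L-Rr)@v) else v;e=v if d is u else u
s=np.sign(((L+Rr)/2-B)@e)
print('centre',d*((L+Rr)/2@d)+e*(B@e+s*.016))
dm=((hsv[...,1]<190)&(hsv[...,2]<90)).astype(np.uint8);dm[:200]=0;dm[230:]=0;dm[:,:258]=0;dm[:,296:]=0
mm=cv2.moments(dm,True);print('disc',mm['m00'],onz('wrist',(mm['m10']/mm['m00'],mm['m01']/mm['m00']),.11,c))
"
```

```text
(np.float32(57.676426), array([0.51281815, 0.12815926]))
(np.float32(56.16368), array([0.53074689, 0.15395247]))
(np.float32(55.212933), array([0.53204163, 0.1350191 ]))
width u -0.03139804533251384 v 0.0009445098289022441
centre [0.51833962 0.14329851]
disc 446.0 [0.51939603 0.142455   0.11      ]
```

Handle centre is about (0.519, 0.143), yaw 56.2° (mod 90). Its measured width of 31.4 mm fits the 32 mm given. Descending with the jaws partly closed.

Request:
servo_tool(moves=[{"travel": [-2.3, -4.5, 0], "dr": [0, 0, -0.5]}, {"travel": [0, 0, 30], "dr": [0, 0, 0]}, {"travel": [0, 0, 30], "dr": [0, 0, 0]}, {"travel": [0, 0, 30], "dr": [0, 0, 0]}, {"travel": [0, 0, 20], "dr": [0, 0, 0]}, {"travel": [0, 0, 9], "dr": [0, 0, 0]}, {"travel": [0, 0, 0], "dr": [0, 0, 0]}], claw=0.3)

```text
clock: 2.62
position: [0.5185, 0.144, 0.0722]
ee_rot: [0.88, 0.475, -0.0, -0.0]
ft_force: [1.1, 0.2, 0.7]
grip_width: 0.701
```

Request:
servo_tool(moves=[{"travel": [0, 0, 0], "dr": [0, 0, 0]}, {"travel": [0, 0, 0], "dr": [0, 0, 0]}, {"travel": [0, 0, 0], "dr": [0, 0, 0]}, {"travel": [0, 0, 0], "dr": [0, 0, 0]}, {"travel": [0, 0, 0], "dr": [0, 0, 0]}, {"travel": [0, 0, 0], "dr": [0, 0, 0]}], claw=1, squeeze=60)

```text
clock: 3.38
position: [0.5194, 0.1441, 0.0733]
ee_rot: [0.88, 0.474, 0.001, -0.0]
ft_force: [-1.5, -0.9, 6.3]
grip_width: 0.371
```

```bash
python3 -c "
from h import *
state()"
```

```text
t 3.38 p [0.5194 0.1441 0.0733] yawx 56.60 tilt [0.0013 0.0009] j [-0.689  0.301  0.385  1.885 -0.135  0.979  0.744] F [-1.5 -0.9  6.3] T [-0.06  0.31  0.05] w 0.371
```

Request:
servo_tool(moves=[{"travel": [0, 0, -30], "dr": [0, 0, 0]}, {"travel": [0, 0, -40], "dr": [0, 0, 0]}, {"travel": [0, 0, -50], "dr": [0, 0, 0]}, {"travel": [-31, 39.5, 0], "dr": [0, 0, 0]}, {"travel": [-31, 39.5, 0], "dr": [0, 0, 0]}, {"travel": [-31, 39.5, 0], "dr": [0, 0, 0]}, {"travel": [-31, 39.5, 0], "dr": [0, 0, 0]}, {"travel": [-31, 39.5, 0], "dr": [0, 0, 0]}, {"travel": [-31, 39.5, 0], "dr": [0, 0, 0]}, {"travel": [-31, 39.5, 0], "dr": [0, 0, 0]}, {"travel": [0, 0, 40], "dr": [0, 0, 0]}, {"travel": [0, 0, 0], "dr": [0, 0, 0]}])

```text
clock: 4.88
position: [0.628, -0.1888, 0.149]
ee_rot: [0.881, 0.474, -0.002, -0.002]
ft_force: [-0.1, 0.1, -2.3]
grip_width: 0.367
```

```bash
python3 -c "
from h import *
state()
c=manip.calibration('wrist');im=manip.camera('wrist');cv2.imwrite('pics/w2.png',im);np.savez('pics/w2.npz',v=c['view'],k=c['intrinsics'])
print(proj('wrist',np.array([.564,-.144,.046]),c))
cv2.imwrite('pics/t2.png',manip.camera('top'))
"
```

```text
t 4.88 p [ 0.628  -0.1888  0.149 ] yawx 56.57 tilt [-0.0064  0.0016] j [-0.191  0.502  0.57   1.495 -0.278  1.233  1.405] F [-0.1  0.1 -2.3] T [0.06 0.03 0.06] w 0.367
[282.42514942 111.4937993 ]
```

View pics/w2.png

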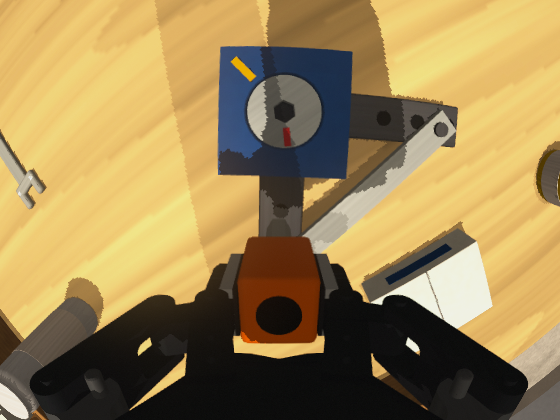

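The view shows the cam at (284,112) with its hex socket, the red mark at (286,136), the yellow mark at (243,69), and the held key's handle top at (279,290). Measuring the cam centre, hex orientation and marks.

```bash
cat > cam.py <<'E'
from h import *
d=np.load('pics/w2.npz');c={'view':d['v'],'intrinsics':d['k']}
im=cv2.imread('pics/w2.png');hsv=cv2.cvtColor(im,40)
W=lambda pts,z:np.array([onz('wrist',p,z,c)[:2] for p in pts])
blue=cv2.inRange(hsv,(95,120,20),(125,255,255))
red=cv2.inRange(hsv,(0,170,80),(6,255,255))|cv2.inRange(hsv,(172,170,80),(179,255,255));red[:90]=0;red[155:]=0;red[:,:240]=0;red[:,330:]=0
yel=cv2.inRange(hsv,(20,190,120),(32,255,255));yel[:40]=0;yel[95:]=0;yel[:,:220]=0;yel[:,265:]=0
# cam = hole within blue
cn,hi=cv2.findContours(blue,cv2.RETR_CCOMP,cv2.CHAIN_APPROX_NONE)
hol=[k for k in range(len(cn)) if hi[0][k][3]>=0 and cv2.contourArea(cn[k])>2000]
k=max(hol,key=lambda k:cv2.contourArea(cn[k]));P=W(cn[k][:,0],.046)
el=cv2.fitEllipse((P*1e4).astype(np.float32));print('cam centre',np.array(el[0])/1e4,'diam mm',np.array(el[1])/10)
C=np.array(el[0])/1e4
for n,m,z in(('red',red,.046),('yel',yel,.045)):
    y,x=np.nonzero(m);q=W(np.c_[x,y],z);v=q.mean(0)-C;print(n,len(x),'az %.1f r %.1f'%(np.degrees(np.arctan2(v[1],v[0])),1e3*np.hypot(*v)))
g=hsv[...,2];print(g[95:130:3,264:308:4])
cv2.imwrite('pics/c3.png',cv2.resize(im[90:140,255:315],None,fx=10,fy=10,interpolation=cv2.INTER_CUBIC))
E
python3 cam.py
```

```text
Traceback (most recent call last):
  File "cam.py", line 11, in <module>
    k=max(hol,key=lambda k:cv2.contourArea(cn[k]));P=W(cn[k][:,0],.046)
ValueError: max() iterable argument is empty
```

```bash
python3 - <<'E'
s=open('cam.py').read()
a=s.index('cn,hi');b=s.index("el=cv2")
s=s[:a]+"""g=((hsv[...,1]<90)&(hsv[...,2]>60)).astype(np.uint8)|(red>0);g[:70]=0;g[155:]=0;g[:,:240]=0;g[:,327:]=0
g=cv2.morphologyEx(g.astype(np.uint8),cv2.MORPH_CLOSE,np.ones((5,5)))
cn,_=cv2.findContours(g,0,1);P=cv2.convexHull(max(cn,key=cv2.contourArea));print(cv2.boundingRect(P));P=W(P[:,0],.046)
"""+s[b:]
open('cam.py','w').write(s)
E
python3 cam.py
```

```text
(245, 75, 77, 73)Traceback (most recent call last):
  File "cam.py", line 16, in <module>
    k=max(hol,key=lambda k:cv2.contourArea(cn[k]));P=W(cn[k][:,0],.046)
ValueError: max() iterable argument is empty
```

```bash
python3 - <<'E'
L=open('cam.py').read().split('\n')
out=[];
for l in L:
    if l.startswith(('cn,hi','hol=','k=max')):continue
    out.append(l)
s='\n'.join(out);print(s[-1700:]);open('cam.py','w').write(s)
E
python3 cam.py
```

```text
from h import *
d=np.load('pics/w2.npz');c={'view':d['v'],'intrinsics':d['k']}
im=cv2.imread('pics/w2.png');hsv=cv2.cvtColor(im,40)
W=lambda pts,z:np.array([onz('wrist',p,z,c)[:2] for p in pts])
blue=cv2.inRange(hsv,(95,120,20),(125,255,255))
red=cv2.inRange(hsv,(0,170,80),(6,255,255))|cv2.inRange(hsv,(172,170,80),(179,255,255));red[:90]=0;red[155:]=0;red[:,:240]=0;red[:,330:]=0
yel=cv2.inRange(hsv,(20,190,120),(32,255,255));yel[:40]=0;yel[95:]=0;yel[:,:220]=0;yel[:,265:]=0
# cam = hole within blue
g=((hsv[...,1]<90)&(hsv[...,2]>60)).astype(np.uint8)|(red>0);g[:70]=0;g[155:]=0;g[:,:240]=0;g[:,327:]=0
g=cv2.morphologyEx(g.astype(np.uint8),cv2.MORPH_CLOSE,np.ones((5,5)))
cn,_=cv2.findContours(g,0,1);P=cv2.convexHull(max(cn,key=cv2.contourArea));print(cv2.boundingRect(P));P=W(P[:,0],.046)
el=cv2.inRange(hsv,(20,190,120),(32,255,255));yel[:40]=0;yel[95:]=0;yel[:,:220]=0;yel[:,265:]=0
# cam = hole within blue
el=cv2.fitEllipse((P*1e4).astype(np.float32));print('cam centre',np.array(el[0])/1e4,'diam mm',np.array(el[1])/10)
C=np.array(el[0])/1e4
for n,m,z in(('red',red,.046),('yel',yel,.045
[... 294 characters left out ...]
45, 75, 77, 73)
cam centre [ 0.56403853 -0.14313855] diam mm [55.5836853  57.47987671]
red 103 az -26.6 r 19.5
yel 215 az -170.9 r 44.9
[[184  84  81  83  95 120 116 114 116 118 116]
 [145  81  82  81  91 116 115 116 118 115 116]
 [133  82  83  84  75  54 110 117 115 114 117]
 [186  83  84  72  31  32  29  58 114 115 117]
 [148  84  81  31  29  34  33  28 115 117 117]
 [192  81  82  31  30  34  32  31 116 117 116]
 [188  82  82  31  31  34  32  30 117 116 114]
 [190  82  82  31  30  34  32  30 116 113 113]
 [193  83  80  80  30  33  33 116 113 112 112]
 [197  80  82  82  81  52 116 113 112 112 110]
 [193  81  80  81  81  81 113 112 111 111 115]
 [196  82  81  83  81  98 139 110 110 114 113]]
```

View pics/c3.png

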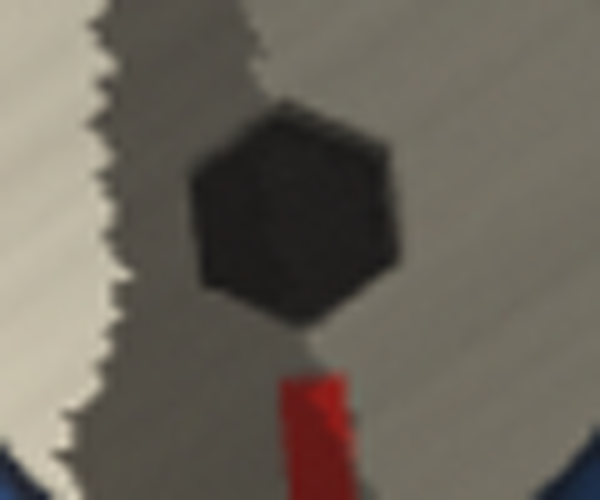

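```bash
cat >> cam.py <<'E'
m=(hsv[...,2]<57).astype(np.uint8);m[:95]=0;m[128:]=0;m[:,:270]=0;m[:,300:]=0
cn,_=cv2.findContours(m,0,1);k=max(cn,key=cv2.contourArea);h=cv2.convexHull(k)
Q=W(h[:,0],.046);mu=W(np.argwhere(m)[:,::-1],.046).mean(0);print('hex mean',mu)
t=np.arange(0,60,1.);w=[np.mean([np.ptp(Q@[np.cos(np.radians(a+s)),np.sin(np.radians(a+s))]) for s in(0,60,120)]) for a in t]
# support width is least across flats
z=np.sum(np.array(w)*np.exp(-1j*np.radians(t*6)));print('flat normal az mod60: %.1f'%((np.degrees(-np.angle(-z))/6)%60),'min/max w mm',1e3*min(w),1e3*max(w))
o,r=state();p=o['position']
for off in(.0367,-.0713):
    P=p+r@[0,0,-off]; print('axis pt',P.round(4),proj('wrist',P,c))
dm=(hsv[...,2]<30).astype(np.uint8);dm[:292]=0;dm[338:]=0;dm[:,:250]=0;dm[:,306:]=0
n,l,s,ce=cv2.connectedComponentsWithStats(dm);i=1+np.argmax(s[1:,4]);print('disc',s[i],ce[i],onz('wrist',ce[i],p[2]+.0367,c))
b=np.array([onz('wrist',q,p[2]+.0367,c)[:2] for q in((242,281),(317,281),(234,337),(322,337))]);print(b)
E
python3 cam.py|tail -12
```

```text
[193  81  80  81  81  81 113 112 111 111 115]
 [196  82  81  83  81  98 139 110 110 114 113]]
hex mean [ 0.56434366 -0.14300169]
flat normal az mod60: 2.3 min/max w mm 14.75825330373678 16.261537914936287
t 4.97 p [ 0.6302 -0.1885  0.1528] yawx 56.66 tilt [-0.0004  0.0006] j [-0.193  0.498  0.571  1.492 -0.278  1.234  1.404] F [ 0.3 -0.3 -1.9] T [ 0.02 -0.04 -0.03] w 0.363
axis pt [ 0.6302 -0.1886  0.1895] [283.60950125 320.31281427]
axis pt [ 0.6302 -0.1885  0.0815] [281.7265978  228.69140344]
disc [ 256  297   46   38 1350] [278.57407407 315.18888889] [ 0.62717397 -0.18884131  0.18951972]
[[ 0.60775764 -0.19168435]
 [ 0.62252269 -0.16930623]
 [ 0.626637   -0.20954888]
 [ 0.64568871 -0.18057415]]
```

Request:
servo_tool(moves=[{"travel": [0, 0, 0], "dr": [0, 0, -6.1]}, {"travel": [5, -40, 0], "dr": [0, 0, 0]}, {"travel": [5.2, -39.4, 0], "dr": [0, 0, 0]}, {"travel": [0, 0, 15], "dr": [0, 0, 0]}, {"travel": [0, 0, 10], "dr": [0, 0, 0]}, {"travel": [0, 0, 0], "dr": [0, 0, 0]}, {"travel": [0, 0, 0], "dr": [0, 0, 0]}])

```text
clock: 5.85
position: [0.5647, -0.1445, 0.1276]
ee_rot: [0.854, 0.52, -0.0, 0.0]
ft_force: [-0.9, -0.0, -3.2]
grip_width: 0.367
```

```bash
python3 -c "
from h import *
o,r=state();print(totool(np.array([.5642,-.1431,.118])-o['position']))"
```

```text
t 5.85 p [ 0.5647 -0.1445  0.1276] yawx 62.66 tilt [ 0.0003 -0.0005] j [-0.287  0.349  0.558  1.73  -0.202  1.12   1.426] F [-0.9 -0.  -3.2] T [ 0.02 -0.   -0.02] w 0.367
[ 1.03261533 -1.14194512  9.56269783]
```

Request:
servo_tool(moves=[{"travel": [1, -1.1, 4], "dr": [0, 0, 0]}, {"travel": [0, 0, 4], "dr": [0, 0, 0]}, {"travel": [0, 0, 3], "dr": [0, 0, 0]}, {"travel": [0, 0, 3], "dr": [0, 0, 0]}, {"travel": [0, 0, 2], "dr": [0, 0, 0]}, {"travel": [0, 0, 2], "dr": [0, 0, 0]}, {"travel": [0, 0, 0], "dr": [0, 0, 0]}])

```text
clock: 6.72
position: [0.5638, -0.1419, 0.1092]
ee_rot: [0.854, 0.52, 0.0, -0.0]
ft_force: [0.6, 4.2, -0.4]
grip_width: 0.371
```

```bash
python3 -c "
from h import *
o,r=state();print(o['position'][2]-.0713)"
```

```text
t 6.72 p [ 0.5638 -0.1419  0.1092] yawx 62.72 tilt [0.0001 0.0009] j [-0.284  0.367  0.55   1.75  -0.215  1.085  1.433] F [ 0.6  4.2 -0.4] T [ 1.02 -0.04  0.04] w 0.371
0.03785862697644804
```

Request:
servo_tool(moves=[{"travel": [0.8, -0.4, 3], "dr": [0, 0, 0]}, {"travel": [0, 0, 3], "dr": [0, 0, 0]}, {"travel": [0, 0, 3], "dr": [0, 0, 0]}, {"travel": [0, 0, 2], "dr": [0, 0, 0]}, {"travel": [0, 0, 2], "dr": [0, 0, 0]}, {"travel": [0, 0, 0], "dr": [0, 0, 0]}])

```text
clock: 7.48
position: [0.5641, -0.1418, 0.098]
ee_rot: [0.854, 0.52, 0.001, 0.0]
ft_force: [-7.0, 3.9, 17.8]
grip_width: 0.366
```

```bash
python3 -c "
from h import *
o,r=state();print(o['position'][2]-.0713)"
```

```text
t 7.47 p [ 0.5641 -0.1418  0.098 ] yawx 62.68 tilt [0.0011 0.0007] j [-0.28   0.38   0.546  1.76  -0.224  1.062  1.438] F [-7.   3.9 17.8] T [ 1.12  1.87 -0.  ] w 0.366
0.02665641355205417
```

Seated: the tip is at z≈0.0267 with the floor at 0.026, and the vertical force is 18 N. Turning clockwise.

Request:
servo_tool(moves=[{"travel": [0.2, -0.6, -0.7], "dr": [0, 0, 3]}, {"travel": [0, 0, 0], "dr": [0, 0, 6]}, {"travel": [0, 0, 0], "dr": [0, 0, 6]}, {"travel": [0, 0, 0], "dr": [0, 0, 6]}, {"travel": [0, 0, 0], "dr": [0, 0, 6]}, {"travel": [0, 0, 0], "dr": [0, 0, 6]}, {"travel": [0, 0, 0], "dr": [0, 0, 6]}, {"travel": [0, 0, 0], "dr": [0, 0, 6]}, {"travel": [0, 0, 0], "dr": [0, 0, 6]}, {"travel": [0, 0, 0], "dr": [0, 0, 6]}, {"travel": [0, 0, 0], "dr": [0, 0, 3]}, {"travel": [0, 0, 0], "dr": [0, 0, 0]}])

```text
clock: 8.98
position: [0.5648, -0.1411, 0.0981]
ee_rot: [1.0, 0.023, 0.002, 0.0]
ft_force: [0.7, 3.4, 6.6]
grip_width: 0.37
```

```bash
python3 -c "
from h import *
o,r=state();print(o['position'][2]-.0713)"
```

```text
t 8.97 p [ 0.5648 -0.1411  0.0981] yawx 2.68 tilt [ 0.0033 -0.0002] j [-0.438  0.425  0.75   1.768 -0.326  1.074  0.472] F [0.7 3.4 6.6] T [ 0.86 -0.33  0.14] w 0.370
0.02679722449474803
```

Request:
servo_tool(moves=[{"travel": [0, -0.5, 0], "dr": [0, 0, 4]}, {"travel": [0, 0, 0], "dr": [0, 0, 7]}, {"travel": [0, 0, 0], "dr": [0, 0, 7]}, {"travel": [0, 0, 0], "dr": [0, 0, 7]}, {"travel": [0, 0, 0], "dr": [0, 0, 7]}, {"travel": [0, 0, 0], "dr": [0, 0, 7]}, {"travel": [0, 0, 0], "dr": [0, 0, 7]}, {"travel": [0, 0, 0], "dr": [0, 0, 7]}, {"travel": [0, 0, 0], "dr": [0, 0, 7]}, {"travel": [0, 0, 0], "dr": [0, 0, 7]}, {"travel": [0, 0, 0], "dr": [0, 0, 5]}, {"travel": [0, 0, 0], "dr": [0, 0, 0]}])

```text
clock: 10.48
position: [0.5657, -0.1419, 0.0982]
ee_rot: [0.822, -0.569, 0.003, -0.0]
ft_force: [5.8, -1.5, 1.7]
grip_width: 0.369
```

```bash
python3 -c "
from h import *
o,r=state();print(o['position'][2]-.0713)"
```

```text
t 10.47 p [ 0.5657 -0.1419  0.0982] yawx -69.37 tilt [ 0.0053 -0.0029] j [-0.624  0.535  1.023  1.775 -0.505  1.115 -0.645] F [ 5.8 -1.5  1.7] T [-0.38 -1.77 -0.01] w 0.369
0.02688210490980862
```

Request:
servo_tool(moves=[{"travel": [0.4, -0.4, 0], "dr": [0, 0, 4]}, {"travel": [0, 0, 0], "dr": [0, 0, 4]}, {"travel": [0, 0, 0], "dr": [0, 0, 4]}, {"travel": [0, 0, 0], "dr": [0, 0, 4]}])

```text
clock: 10.98
position: [0.5658, -0.1422, 0.0981]
ee_rot: [0.735, -0.678, 0.003, -0.001]
ft_force: [5.5, -2.0, 1.7]
grip_width: 0.366
```

```bash
python3 -c "
from h import *
o,r=state();print(o['position'][2]-.0713)"
```

```text
t 10.97 p [ 0.5658 -0.1422  0.0981] yawx -85.43 tilt [ 0.0046 -0.0027] j [-0.658  0.572  1.084  1.776 -0.556  1.133 -0.886] F [ 5.5 -2.   1.7] T [-0.56 -1.48  0.15] w 0.366
0.02679544476249457
```

Request:
servo_tool(moves=[{"travel": [0, 0, 0], "dr": [0, 0, 3]}, {"travel": [0, 0, 0], "dr": [0, 0, 3]}])

```text
clock: 11.22
position: [0.5657, -0.1423, 0.098]
ee_rot: [-0.698, 0.716, -0.003, 0.001]
ft_force: [5.5, -2.0, -0.2]
grip_width: 0.368
```

```bash
python3 -c "
from h import *
o,r=state();print(o['position'][2]-.0713)"
```

```text
t 11.22 p [ 0.5657 -0.1423  0.098 ] yawx -91.41 tilt [ 0.0045 -0.0029] j [-0.671  0.587  1.107  1.776 -0.576  1.14  -0.975] F [ 5.5 -2.  -0.2] T [-0.7  -1.58  0.02] w 0.368
0.02666420301731043
```

Request:
servo_tool(moves=[{"travel": [0, 0, 0], "dr": [0, 0, 2]}, {"travel": [0, 0, 0], "dr": [0, 0, 2]}])

```text
clock: 11.48
position: [0.5656, -0.1424, 0.0978]
ee_rot: [-0.673, 0.74, -0.003, 0.001]
ft_force: [5.9, -2.8, -1.0]
grip_width: 0.364
```

```bash
python3 -c "
from h import *
state()"
```

```text
t 11.47 p [ 0.5656 -0.1424  0.0978] yawx -95.39 tilt [ 0.0043 -0.0031] j [-0.679  0.598  1.122  1.777 -0.589  1.145 -1.034] F [ 5.9 -2.8 -1. ] T [-0.74 -1.6   0.03] w 0.364
```

Request:
servo_tool(moves=[{"travel": [0, 0, 0], "dr": [0, 0, 2]}, {"travel": [0, 0, 0], "dr": [0, 0, 2]}])

```text
clock: 11.72
position: [0.5654, -0.1424, 0.0977]
ee_rot: [-0.647, 0.763, -0.002, 0.0]
ft_force: [5.1, -2.9, -1.6]
grip_width: 0.367
```

```bash
python3 -c "
from h import *
state()"
```

```text
t 11.72 p [ 0.5654 -0.1424  0.0977] yawx -99.39 tilt [ 0.004  -0.0032] j [-0.687  0.608  1.137  1.777 -0.602  1.15  -1.094] F [ 5.1 -2.9 -1.6] T [-0.82 -1.48 -0.01] w 0.367
```

Past the expected stop at about -95° without a torque rise, so I'll look.

```bash
python3 -c "
from h import *
c=manip.calibration('wrist');im=manip.camera('wrist');cv2.imwrite('pics/w3.png',im);np.savez('pics/w3.npz',v=c['view'],k=c['intrinsics'])
state()"
```

```text
t 11.78 p [ 0.5654 -0.1425  0.0977] yawx -99.49 tilt [ 0.0039 -0.0032] j [-0.687  0.608  1.137  1.777 -0.602  1.151 -1.096] F [ 5.8 -3.1 -1.3] T [-0.76 -1.55  0.02] w 0.370
```

View pics/w3.png

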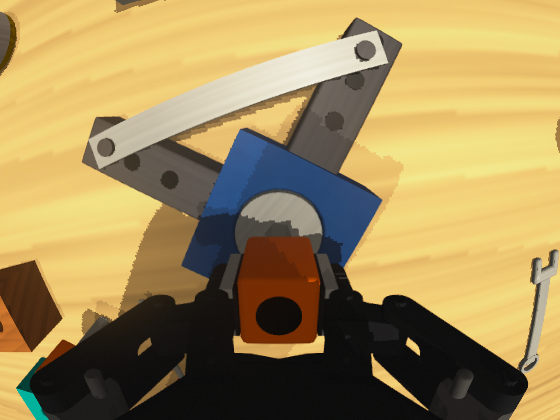

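Request:
servo_tool(moves=[{"travel": [0, 0, 0], "dr": [0, 0, 2]}, {"travel": [0, 0, 0], "dr": [0, 0, 2]}])

```text
clock: 12.02
position: [0.5653, -0.1426, 0.0977]
ee_rot: [-0.62, 0.785, -0.002, 0.0]
ft_force: [5.4, -2.5, -2.6]
grip_width: 0.367
```

```bash
python3 -c "
from h import *
state()"
```

```text
t 12.03 p [ 0.5653 -0.1426  0.0977] yawx -103.40 tilt [ 0.0037 -0.0033] j [-0.694  0.619  1.151  1.778 -0.616  1.156 -1.154] F [ 5.4 -2.5 -2.6] T [-0.9  -1.39  0.02] w 0.367
```

Request:
servo_tool(moves=[{"travel": [0, 0, 0], "dr": [0, 0, 2]}, {"travel": [0, 0, 0], "dr": [0, 0, 2]}])

```text
clock: 12.28
position: [0.5651, -0.1427, 0.0976]
ee_rot: [-0.592, 0.806, -0.002, 0.0]
ft_force: [4.4, -3.9, -2.1]
grip_width: 0.37
```

```bash
python3 -c "
from h import *
state();cv2.imwrite('pics/s3.png',manip.camera('scene'));cv2.imwrite('pics/t3.png',manip.camera('top'))
a=cv2.imread('pics/s3.png')[140:260,170:290];b=cv2.imread('pics/t3.png')[150:270,275:395]
cv2.imwrite('pics/c4.png',cv2.resize(np.hstack([a,b]),(800,400),interpolation=2))"
```

```text
t 12.28 p [ 0.5651 -0.1427  0.0976] yawx -107.40 tilt [ 0.0033 -0.0034] j [-0.701  0.63   1.166  1.778 -0.629  1.162 -1.213] F [ 4.4 -3.9 -2.1] T [-1.06 -1.26 -0.02] w 0.370
```

View pics/c4.png

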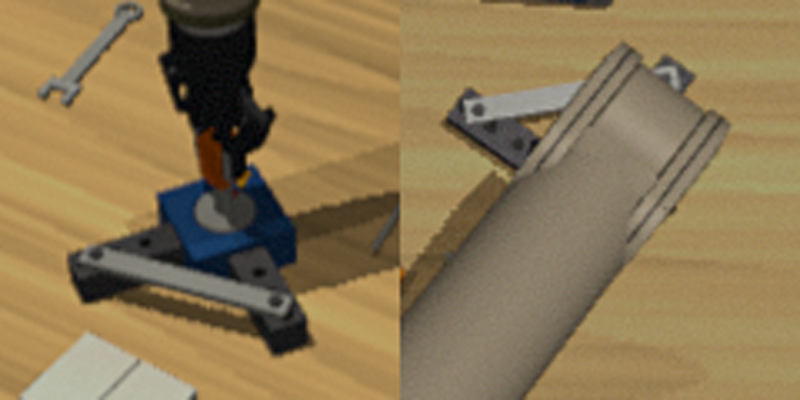

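The scene crop shows red (237,188) very close to yellow (244,180). Measuring both azimuths from the scene picture.

```bash
cat > sc.py <<'E'
from h import *
import sys
im=cv2.imread(sys.argv[1]);hsv=cv2.cvtColor(im,40);C=np.array([.5642,-.1430])
x0,y0=225,180
for n,m in(('red',cv2.inRange(hsv,(0,120,70),(7,255,255))|cv2.inRange(hsv,(170,120,70),(179,255,255))),('yel',cv2.inRange(hsv,(19,170,110),(33,255,255)))):
    ys,xs=np.nonzero(m[y0:215,x0:262])
    for x,y in zip(xs+x0,ys+y0):
        v=onz('scene',(x,y),.046)[:2]-C;print(n,x,y,hsv[y,x],'az %.0f r %.0f'%(np.degrees(np.arctan2(v[1],v[0]))%360,1e3*np.hypot(*v)))
print('centre px',proj('scene',np.array([*C,.046])))
E
python3 sc.py pics/s3.png; echo; python3 sc.py pics/scene0.png
```

```text
yel 244 192 [ 20 218 110] az 189 r 53
yel 243 193 [ 20 238 122] az 190 r 47
yel 242 194 [ 21 255 143] az 191 r 42
yel 243 194 [ 20 206 114] az 187 r 43
yel 242 195 [ 22 255 124] az 189 r 38
centre px [237.21007843 202.6566868 ]

red 231 204 [  4 120 140] az 317 r 20
red 232 204 [  2 171 148] az 320 r 17
red 233 204 [  2 156 131] az 325 r 14
red 230 205 [  3 153 125] az 325 r 24
red 231 205 [  2 187 135] az 329 r 21
red 232 205 [  3 121 139] az 334 r 19
yel 243 192 [ 22 255 177] az 192 r 52
yel 244 192 [ 20 230 142] az 189 r 53
yel 242 193 [ 20 207 158] az 194 r 46
yel 243 193 [ 22 255 169] az 190 r 47
yel 242 194 [ 22 255 178] az 191 r 42
yel 243 194 [ 20 213 134] az 187 r 43
yel 242 195 [ 21 241 150] az 189 r 38
centre px [237.21007843 202.6566868 ]
```

```bash
python3 -c "
from h import *
im=cv2.imread('pics/s3.png');hsv=cv2.cvtColor(im,40)
C=np.array([.5642,-.1430])
for y in range(193,204):
  print(y,[tuple(int(v) for v in im[y,x,::-1]) for x in range(234,247)])
for a in (160,170,180,189,200,210):
  print(a,proj('scene',np.array([C[0]+.0195*np.cos(np.radians(a)),C[1]+.0195*np.sin(np.radians(a)),.046])).round(1))"
```

```text
193 [(77, 31, 0), (77, 31, 0), (74, 33, 4), (59, 45, 39), (56, 55, 55), (39, 37, 34), (31, 23, 18), (59, 34, 7), (93, 59, 0), (122, 83, 8), (80, 67, 61), (31, 50, 83), (13, 48, 85)]
194 [(81, 33, 0), (79, 31, 0), (77, 30, 0), (73, 36, 17), (67, 46, 33), (58, 46, 37), (54, 38, 34), (108, 79, 20), (143, 100, 0), (114, 84, 22), (53, 58, 82), (14, 47, 87), (22, 51, 87)]
195 [(69, 29, 10), (76, 30, 0), (82, 32, 0), (77, 30, 0), (72, 40, 17), (54, 41, 36), (47, 48, 67), (94, 75, 38), (124, 90, 0), (77, 60, 38), (27, 48, 79), (13, 41, 73), (17, 39, 67)]
196 [(48, 37, 37), (66, 36, 21), (80, 38, 10), (72, 39, 17), (61, 45, 35), (50, 45, 44), (28, 34, 61), (42, 41, 45), (51, 42, 31), (26, 27, 43), (14, 36, 64), (5, 27, 48), (8, 24, 41)]
197 [(46, 49, 47), (56, 50, 43), (66, 49, 40), (57, 48, 44), (51, 50, 45), (52, 38, 35), (53, 19, 27), (43, 30, 37), (34, 37, 44), (18, 29, 43), (9, 25, 43), (6, 24, 41), (6, 20, 38)]
198 [(54, 55, 51), (49, 48, 44), (57, 56, 51), (55, 56, 53), (52, 52, 48), (55, 43, 38), (64, 24, 24), (58, 42, 39), (52, 52, 49), (45, 44, 47), (28, 35, 41), (19, 27, 41), (7, 2
[... 350 characters left out ...]
1), (47, 48, 48), (21, 30, 40)]
201 [(69, 69, 64), (49, 49, 44), (50, 50, 46), (57, 56, 51), (55, 56, 52), (50, 49, 47), (51, 52, 49), (51, 51, 45), (53, 54, 50), (54, 51, 48), (53, 52, 47), (54, 53, 49), (29, 35, 40)]
202 [(71, 70, 65), (50, 49, 46), (49, 49, 48), (55, 55, 50), (55, 56, 51), (54, 52, 49), (51, 49, 48), (56, 54, 51), (54, 53, 49), (54, 53, 50), (52, 54, 49), (56, 55, 51), (33, 38, 41)]
203 [(94, 93, 87), (63, 62, 58), (52, 51, 46), (54, 53, 48), (54, 54, 50), (49, 50, 46), (54, 51, 48), (56, 54, 50), (53, 51, 49), (56, 54, 51), (52, 52, 48), (54, 54, 49), (36, 40, 43)]
160 [242.2 199.9]
170 [241.4 199.3]
180 [240.6 198.9]
189 [239.7 198.6]
200 [238.6 198.4]
210 [237.5 198.4]
```

```bash
python3 -c "
from h import *
im=manip.camera('wrist');cv2.imwrite('pics/w4.png',im)
for f in('w2','w3','w4'):
  im=cv2.imread('pics/%s.png'%f);h=cv2.cvtColor(im,40)
  m=((h[...,1]>=200)&(h[...,0]<15)&(h[...,2]>50)).astype(np.uint8)
  L=[];Rr=[]
  for y in range(285,333,4):
    xs=np.nonzero(m[y,225:335])[0]+225;L.append(int(xs.min()));Rr.append(int(xs.max()))
  B=[int(np.nonzero(m[230:350,x])[0].max()+230) for x in range(250,312,6)]
  T=[int(np.nonzero(m[230:350,x])[0].min()+230) for x in range(250,312,6)]
  print(f,L,Rr,B,T)
state()"
```

```text
w2 [238, 238, 238, 239, 239, 239, 239, 239, 239, 240, 240, 241] [319, 319, 319, 319, 318, 318, 318, 318, 317, 317, 316, 316] [342, 342, 342, 342, 342, 342, 342, 342, 342, 342, 341] [239, 237, 238, 237, 237, 237, 237, 238, 237, 238, 245]
w3 [238, 238, 238, 238, 239, 239, 239, 239, 240, 240, 240, 241] [319, 319, 319, 319, 318, 318, 318, 318, 317, 317, 316, 316] [342, 342, 342, 342, 342, 342, 342, 342, 342, 342, 342] [239, 238, 238, 238, 238, 237, 237, 238, 237, 237, 243]
w4 [238, 238, 238, 238, 239, 239, 239, 239, 240, 240, 240, 241] [319, 319, 319, 319, 318, 318, 318, 318, 317, 317, 316, 316] [342, 342, 342, 342, 342, 342, 342, 342, 342, 342, 342] [239, 238, 238, 237, 238, 237, 237, 238, 237, 238, 244]
t 12.43 p [ 0.565  -0.1426  0.0976] yawx -107.35 tilt [ 0.0032 -0.0034] j [-0.701  0.63   1.166  1.778 -0.629  1.162 -1.213] F [ 4.4 -3.4 -1.1] T [-0.94 -1.21  0.03] w 0.370
```

No slip in the jaws: the handle edges are unchanged. I'll keep going in small steps until the stop is felt.

Request:
servo_tool(moves=[{"travel": [0, 0, 0], "dr": [0, 0, 2]}, {"travel": [0, 0, 0], "dr": [0, 0, 2]}])

```text
clock: 12.68
position: [0.565, -0.1427, 0.0976]
ee_rot: [-0.564, 0.826, -0.002, 0.0]
ft_force: [5.0, -3.3, -2.4]
grip_width: 0.369
```

```bash
python3 -c "
from h import *
state();cv2.imwrite('pics/s4.png',manip.camera('scene'));
im=cv2.imread('pics/s4.png')
for y in range(194,201):
  print(y,[tuple(int(v) for v in im[y,x,::-1]) for x in range(236,245)])
"
```

```text
t 12.68 p [ 0.565  -0.1427  0.0976] yawx -111.40 tilt [ 0.0032 -0.0034] j [-0.708  0.641  1.181  1.778 -0.643  1.168 -1.273] F [ 5.  -3.3 -2.4] T [-1.06 -1.31  0.04] w 0.369
194 [(74, 35, 8), (69, 44, 35), (66, 52, 43), (54, 38, 31), (50, 33, 21), (106, 81, 19), (148, 103, 0), (112, 81, 21), (51, 55, 80)]
195 [(81, 31, 0), (78, 35, 7), (68, 39, 22), (55, 42, 34), (39, 30, 34), (96, 77, 23), (126, 91, 0), (71, 52, 35), (21, 45, 81)]
196 [(73, 36, 12), (69, 45, 36), (58, 46, 37), (48, 38, 39), (27, 24, 36), (41, 38, 33), (49, 40, 30), (25, 30, 42), (10, 32, 62)]
197 [(63, 50, 41), (56, 56, 50), (55, 54, 52), (53, 42, 39), (53, 19, 25), (47, 34, 40), (32, 36, 43), (20, 30, 46), (8, 26, 43)]
198 [(55, 54, 53), (57, 56, 53), (55, 54, 52), (51, 46, 42), (62, 26, 23), (58, 44, 41), (54, 53, 51), (47, 47, 47), (26, 35, 43)]
199 [(55, 54, 50), (55, 55, 50), (55, 54, 51), (49, 48, 45), (55, 43, 40), (56, 54, 49), (54, 54, 48), (53, 52, 48), (50, 51, 49)]
200 [(53, 55, 50), (57, 57, 53), (53, 51, 49), (49, 52, 45), (53, 53, 48), (54, 54, 51), (56, 55, 51), (55, 53, 50), (56, 54, 50)]
```

Request:
servo_tool(moves=[{"travel": [0, 0, 0], "dr": [0, 0, 2]}, {"travel": [0, 0, 0], "dr": [0, 0, 2]}])

```text
clock: 12.98
position: [0.5651, -0.1427, 0.0976]
ee_rot: [-0.534, 0.845, -0.002, 0.0]
ft_force: [5.0, -3.9, -2.0]
grip_width: 0.369
```

```bash
python3 -c "
from h import *
state()"
```

```text
t 12.97 p [ 0.5651 -0.1427  0.0976] yawx -115.40 tilt [ 0.0034 -0.0035] j [-0.715  0.653  1.195  1.779 -0.657  1.174 -1.333] F [ 5.  -3.9 -2. ] T [-1.08 -1.44  0.08] w 0.369
```

Request:
servo_tool(moves=[{"travel": [0, 0, 0], "dr": [0, 0, 2]}, {"travel": [0, 0, 0], "dr": [0, 0, 2]}])

```text
clock: 13.22
position: [0.5652, -0.1428, 0.0976]
ee_rot: [-0.505, 0.863, -0.002, 0.001]
ft_force: [5.9, -3.8, -2.7]
grip_width: 0.367
```

```bash
python3 -c "
from h import *
state()"
```

```text
t 13.22 p [ 0.5652 -0.1428  0.0976] yawx -119.40 tilt [ 0.0036 -0.0037] j [-0.721  0.664  1.209  1.779 -0.67   1.18  -1.392] F [ 5.9 -3.8 -2.7] T [-1.15 -1.5   0.04] w 0.367
```

Request:
servo_tool(moves=[{"travel": [0, 0, 0], "dr": [0, 0, 2]}, {"travel": [0, 0, 0], "dr": [0, 0, 2]}])

```text
clock: 13.48
position: [0.5653, -0.1428, 0.0977]
ee_rot: [-0.474, 0.88, -0.003, 0.001]
ft_force: [6.1, -4.4, -2.0]
grip_width: 0.368
```

```bash
python3 -c "
from h import *
state();cv2.imwrite('pics/s5.png',manip.camera('scene'));
im=cv2.imread('pics/s5.png')
for y in range(194,201):
  print(y,[tuple(int(v) for v in im[y,x,::-1]) for x in range(236,245)])
"
```

```text
t 13.47 p [ 0.5653 -0.1428  0.0977] yawx -123.40 tilt [ 0.0037 -0.0038] j [-0.726  0.675  1.221  1.779 -0.683  1.186 -1.453] F [ 6.1 -4.4 -2. ] T [-1.19 -1.63  0.06] w 0.368
194 [(61, 55, 54), (41, 39, 36), (51, 35, 26), (57, 32, 19), (67, 36, 19), (77, 46, 13), (78, 42, 0), (55, 34, 20), (23, 37, 61)]
195 [(72, 43, 28), (69, 40, 26), (66, 41, 22), (62, 38, 25), (58, 31, 31), (71, 47, 11), (70, 47, 5), (40, 35, 32), (6, 21, 37)]
196 [(69, 39, 22), (72, 50, 39), (60, 48, 39), (50, 41, 37), (26, 19, 33), (41, 40, 37), (44, 38, 33), (20, 29, 42), (3, 17, 39)]
197 [(57, 51, 46), (56, 56, 53), (52, 52, 47), (54, 42, 39), (53, 18, 24), (45, 33, 36), (38, 41, 47), (23, 33, 44), (11, 25, 42)]
198 [(52, 52, 49), (53, 57, 52), (52, 54, 49), (56, 42, 39), (64, 26, 26), (56, 41, 38), (51, 51, 49), (46, 47, 50), (29, 34, 45)]
199 [(52, 53, 50), (56, 57, 54), (53, 52, 47), (54, 41, 39), (56, 43, 39), (54, 50, 48), (50, 51, 48), (56, 55, 50), (49, 50, 49)]
200 [(55, 55, 49), (57, 56, 50), (52, 52, 47), (49, 45, 41), (53, 51, 47), (54, 54, 50), (55, 55, 51), (56, 54, 51), (57, 55, 50)]
```

Over the last 16° of key turn the red mark (240,197) did not move, yet no stop torque showed. I'll let go, rise and look closely; I need a fresh grip anyway.

Request:
servo_tool(moves=[{"travel": [0, 0, 0], "dr": [0, 0, 0]}, {"travel": [0, 0, 0], "dr": [0, 0, 0]}, {"travel": [0, 0, 0], "dr": [0, 0, 0]}, {"travel": [0, 0, -30], "dr": [0, 0, 0]}, {"travel": [0, 0, -50], "dr": [0, 0, 0]}, {"travel": [0, 0, -40], "dr": [0, 0, -10]}, {"travel": [0, 0, 0], "dr": [0, 0, -10]}, {"travel": [0, 0, 0], "dr": [0, 0, -10]}, {"travel": [0, 0, 0], "dr": [0, 0, -10]}, {"travel": [0, 0, 0], "dr": [0, 0, -10]}, {"travel": [0, 0, 0], "dr": [0, 0, -10]}, {"travel": [0, 0, 0], "dr": [0, 0, -10]}], claw=0.2)

```text
clock: 15.02
position: [0.5636, -0.1411, 0.217]
ee_rot: [0.895, -0.446, -0.0, -0.0]
ft_force: [0.3, -0.2, -0.1]
grip_width: 0.8
```

Request:
servo_tool(moves=[{"travel": [0, 0, 0], "dr": [0, 0, -10]}, {"travel": [0, 0, 0], "dr": [0, 0, -10]}, {"travel": [0, 0, 0], "dr": [0, 0, -10]}, {"travel": [0, 0, 0], "dr": [0, 0, -10]}, {"travel": [0, 0, 0], "dr": [0, 0, -10]}, {"travel": [0, 0, 0], "dr": [0, 0, -10]}, {"travel": [0, 0, 0], "dr": [0, 0, -10]}, {"travel": [0, 0, 0], "dr": [0, 0, -10]}, {"travel": [0, 0, 0], "dr": [0, 0, -10]}, {"travel": [0, 0, 0], "dr": [0, 0, -10]}, {"travel": [0, 0, 0], "dr": [0, 0, -10]}, {"travel": [0, 0, 0], "dr": [0, 0, 0]}])

```text
clock: 16.52
position: [0.5636, -0.1412, 0.217]
ee_rot: [0.88, 0.474, 0.0, -0.0]
ft_force: [-0.2, -0.5, 0.2]
grip_width: 0.803
```

```bash
python3 -c "
from h import *
state()
c=manip.calibration('wrist');im=manip.camera('wrist');cv2.imwrite('pics/w5.png',im);np.savez('pics/w5.npz',v=c['view'],k=c['intrinsics'])
cv2.imwrite('pics/s6.png',manip.camera('scene'))
print(proj('wrist',np.array([.5642,-.143,.046]),c),proj('wrist',np.array([.5642,-.143,.134]),c))"
```

```text
t 16.52 p [ 0.5636 -0.1412  0.217 ] yawx 56.61 tilt [-0.      0.0002] j [-0.403  0.278  0.688  1.634 -0.182  1.295  1.305] F [-0.2 -0.5  0.2] T [ 0.05  0.03 -0.  ] w 0.803
[277.91927085 193.86093525] [277.72600828 221.06900687]
```

View pics/w5.png

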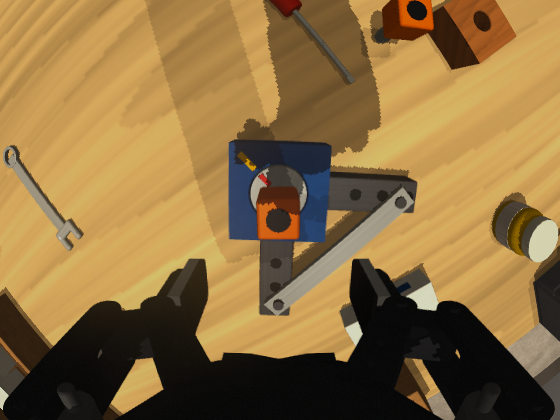

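The key stands upright in the socket (handle top at 278,220). Red (264,180) lies practically in line with yellow (246,161). Measuring how far apart they are.

```bash
cat > mk.py <<'E'
from h import *
import sys
f=sys.argv[1];d=np.load(f'pics/{f}.npz');c={'view':d['v'],'intrinsics':d['k']}
im=cv2.imread(f'pics/{f}.png');hsv=cv2.cvtColor(im,40);C=np.array([.5642,-.1430])
u,v=proj('wrist',np.array([*C,.046]),c).astype(int)
win=np.zeros(im.shape[:2],np.uint8);cv2.circle(win,(u,v),70,1,-1)
red=(((hsv[...,0]<7)|(hsv[...,0]>170))&(hsv[...,1]>150)&(hsv[...,2]>60)).astype(np.uint8)
yel=((hsv[...,0]>18)&(hsv[...,0]<33)&(hsv[...,1]>190)&(hsv[...,2]>70)).astype(np.uint8)
W=lambda pts,z:np.array([onz('wrist',p,z,c)[:2] for p in pts])
for n,m,z,lo,hi in(('red',red,.046,10,29),('yel',yel,.045,28,70)):
    P=np.argwhere(m*win)[:,::-1];q=W(P,z)-C;k=(np.hypot(*q.T)*1e3>lo)&(np.hypot(*q.T)*1e3<hi);q=q[k];P=P[k]
    a=q.mean(0);l=np.linalg.svd(q-a)[2][0]
    print(n,len(q),P.mean(0).round(1),'az %.1f r %.1f'%(np.degrees(np.arctan2(a[1],a[0]))%360,1e3*np.hypot(*a)),'axis %.1f'%(np.degrees(np.arctan2(l[1],l[0]))%180))
E
python3 mk.py w5; python3 mk.py w2
python3 - <<'E'
from h import *
d=np.load('pics/w5.npz');c={'view':d['v'],'intrinsics':d['k']}
im=cv2.imread('pics/w5.png');hsv=cv2.cvtColor(im,40)
m=((hsv[...,1]>=225)&(hsv[...,0]>8)&(hsv[...,0]<16)).astype(np.uint8);m[:195]=0
ys,xs=np.nonzero(m[:250,245:310]);print('handle bbox',xs.min()+245,xs.max()+245,ys.min(),ys.max())
for z in(.134,):
  for a in handle(im,c,m,(260,297,212,235),z):print(a)
  cs=[onz('wrist',p,z,c)[:2] for p in((258,238),(298,238))];print(np.linalg.norm(cs[0]-cs[1]))
  dm=(hsv[...,2]<60).astype(np.uint8);dm[:205]=0;dm[234:]=0;dm[:,:262]=0;dm[:,295:]=0
  mm=cv2.moments(dm,True);print('disc',mm['m00'],onz('wrist',(mm['m10']/mm['m00'],mm['m01']/mm['m00']),z,c))
E
```

```text
red 71 [264.6 179.8] az 189.0 r 19.3 axis 9.2
yel 120 [246.6 161.2] az 189.6 r 44.7 axis 9.6
red 110 [286.5 136.5] az 332.9 r 19.5 axis 153.3
yel 201 [243.6  69.3] az 189.2 r 44.3 axis 10.1
handle bbox 257 298 203 238
(np.float32(59.002113), array([ 0.55710882, -0.15652382]))
(np.float32(58.57703), array([ 0.57312266, -0.13225269]))
(np.float32(56.58208), array([ 0.57587546, -0.15002672]))
0.02973703132830745
disc 429.0 [ 0.56355718 -0.14242951  0.134     ]
```

The red and yellow azimuths agree (189.0° against 189.4°), so the cam is at its mark. The key turned about 42° more than the cam, so I need to check the key's seating: handle height in the scene view.

```bash
python3 - <<'E'
from h import *
im=cv2.imread('pics/s6.png');C=[.5642,-.143]
for z in(.046,.066,.086,.110,.134):print(z,proj('scene',np.array([*C,z])).round(1))
hsv=cv2.cvtColor(im,40);m=((hsv[...,1]>190)&(hsv[...,0]>4)&(hsv[...,0]<17)&(hsv[...,2]>50)).astype(np.uint8);m[:140]=0;m[210:]=0;m[:,:215]=0;m[:,265:]=0
n,l,s,ce=cv2.connectedComponentsWithStats(m);print(s[1:],ce[1:])
cv2.imwrite('pics/c5.png',cv2.resize(im[140:230,190:300],(770,630),interpolation=cv2.INTER_CUBIC)[:600])
# same for w5: silhouette widths
E
```

```text
0.046 [237.2 202.7]
0.066 [236.8 197.9]
0.086 [236.5 193.1]
0.11 [236.  187.2]
0.134 [235.6 181.1]
[[230 178  13  19 180]] [[236.16111111 187.02777778]]
```

View pics/c5.png

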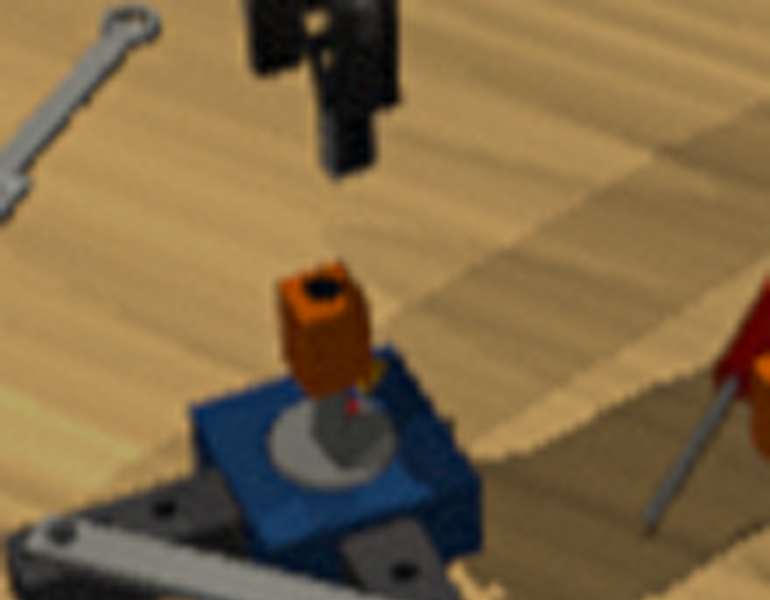

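The handle centroid (236,187) matches the prediction for a fully seated key (236.0,187.2), and the other things are unmoved. I'll take a fresh grip and turn further to feel the hard stop.

Request:
servo_tool(moves=[{"travel": [-1, 0.7, 0], "dr": [0, 0, -1]}, {"travel": [0, 0, 35], "dr": [0, 0, 0]}, {"travel": [0, 0, 35], "dr": [0, 0, 0]}, {"travel": [0, 0, 30], "dr": [0, 0, 0]}, {"travel": [0, 0, 19], "dr": [0, 0, 0]}, {"travel": [0, 0, 0], "dr": [0, 0, 0]}])

```text
clock: 17.38
position: [0.5632, -0.1421, 0.0971]
ee_rot: [0.876, 0.482, -0.001, -0.0]
ft_force: [-0.5, 0.4, 0.7]
grip_width: 0.798
```

Request:
servo_tool(moves=[{"travel": [0, 0, 0], "dr": [0, 0, 0]}, {"travel": [0, 0, 0], "dr": [0, 0, 0]}, {"travel": [0, 0, 0], "dr": [0, 0, 0]}, {"travel": [0, 0, 0], "dr": [0, 0, 0]}, {"travel": [0, 0, 0], "dr": [0, 0, 0]}], claw=1)

```text
clock: 18.0
position: [0.5646, -0.1423, 0.0992]
ee_rot: [0.876, 0.482, 0.001, 0.0]
ft_force: [-1.1, -0.1, 6.6]
grip_width: 0.368
```

```bash
python3 -c "
from h import *
state()"
```

```text
t 18.00 p [ 0.5646 -0.1423  0.0992] yawx 57.69 tilt [0.002  0.0001] j [-0.357  0.398  0.646  1.762 -0.27   1.069  1.389] F [-1.1 -0.1  6.6] T [0.04 0.21 0.  ] w 0.368
```

Request:
servo_tool(moves=[{"travel": [0, 0, 0], "dr": [0, 0, 2]}, {"travel": [0, 0, 0], "dr": [0, 0, 2]}])

```text
clock: 18.25
position: [0.5646, -0.1423, 0.0992]
ee_rot: [0.892, 0.451, 0.001, 0.0]
ft_force: [-0.7, 0.5, 6.9]
grip_width: 0.361
```

```bash
python3 -c "
from h import *
state()"
```

```text
t 18.25 p [ 0.5646 -0.1423  0.0992] yawx 53.63 tilt [0.0021 0.0002] j [-0.367  0.401  0.66   1.763 -0.277  1.07   1.324] F [-0.7  0.5  6.9] T [0.1  0.17 0.06] w 0.361
```

Request:
servo_tool(moves=[{"travel": [0, 0, 0], "dr": [0, 0, 4]}, {"travel": [0, 0, 0], "dr": [0, 0, 4]}, {"travel": [0, 0, 0], "dr": [0, 0, 4]}, {"travel": [0, 0, 0], "dr": [0, 0, 4]}])

```text
clock: 18.75
position: [0.5646, -0.1422, 0.0992]
ee_rot: [0.947, 0.322, 0.001, 0.0]
ft_force: [-1.5, 0.9, 7.6]
grip_width: 0.364
```

```bash
python3 -c "
from h import *
state()"
```

```text
t 18.75 p [ 0.5646 -0.1422  0.0992] yawx 37.59 tilt [0.002  0.0002] j [-0.41   0.415  0.716  1.765 -0.306  1.074  1.067] F [-1.5  0.9  7.6] T [0.11 0.2  0.18] w 0.364
```

Request:
servo_tool(moves=[{"travel": [0, 0, 0], "dr": [0, 0, 2]}, {"travel": [0, 0, 0], "dr": [0, 0, 2]}])

```text
clock: 19.0
position: [0.5647, -0.1422, 0.0992]
ee_rot: [0.957, 0.289, 0.001, 0.0]
ft_force: [-0.1, -0.1, 6.8]
grip_width: 0.366
```

```bash
python3 -c "
from h import *
state()"
```

```text
t 19.00 p [ 0.5647 -0.1422  0.0992] yawx 33.65 tilt [0.002  0.0002] j [-0.421  0.419  0.73   1.765 -0.314  1.076  1.005] F [-0.1 -0.1  6.8] T [0.12 0.22 0.16] w 0.366
```

Request:
servo_tool(moves=[{"travel": [0, 0, 0], "dr": [0, 0, 2]}, {"travel": [0, 0, 0], "dr": [0, 0, 2]}])

```text
clock: 19.25
position: [0.5646, -0.1423, 0.0992]
ee_rot: [0.967, 0.256, 0.001, 0.0]
ft_force: [-1.3, -0.0, 6.7]
grip_width: 0.365
```

```bash
python3 -c "
from h import *
state()"
```

```text
t 19.25 p [ 0.5646 -0.1423  0.0992] yawx 29.64 tilt [0.0021 0.0003] j [-0.431  0.423  0.744  1.766 -0.322  1.077  0.941] F [-1.3 -0.   6.7] T [0.13 0.23 0.1 ] w 0.365
```

Request:
servo_tool(moves=[{"travel": [0, 0, 0], "dr": [0, 0, 2]}, {"travel": [0, 0, 0], "dr": [0, 0, 2]}])

```text
clock: 19.5
position: [0.5647, -0.1422, 0.0992]
ee_rot: [0.975, 0.222, 0.001, 0.0]
ft_force: [-0.8, 0.1, 6.7]
grip_width: 0.365
```

```bash
python3 -c "
from h import *
state()"
```

```text
t 19.50 p [ 0.5647 -0.1422  0.0992] yawx 25.63 tilt [0.0021 0.0003] j [-0.442  0.427  0.759  1.766 -0.33   1.078  0.878] F [-0.8  0.1  6.7] T [0.15 0.14 0.03] w 0.365
```

```bash
python3 - <<'E'
from h import *
c=manip.calibration('wrist');im=manip.camera('wrist');cv2.imwrite('pics/w6.png',im);np.savez('pics/w6.npz',v=c['view'],k=c['intrinsics'])
cv2.imwrite('pics/s7.png',manip.camera('scene'))
a=cv2.resize(im[120:260,190:370],(540,420),interpolation=2);b=cv2.resize(cv2.imread('pics/s7.png')[165:225,205:270],(455,420),interpolation=2)
cv2.imwrite('pics/c6.png',cv2.resize(np.hstack([a,b]),(796,336)))
E
python3 mk.py w6
```

```text
red 165 [249.1 225.5] az 190.0 r 19.2 axis 9.8
yel 148 [218.7 216.7] az 189.9 r 39.6 axis 9.8
```

View pics/c6.png

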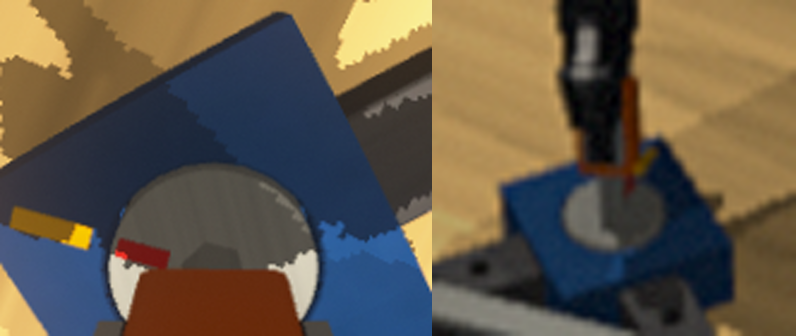

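The wrist view now shows red (249,225) and yellow (219,217) on the same azimuth, 190.0° and 189.9°. The cam stayed put while torque rose to 0.18 N m, above its 0.12 N m friction, so it is at its stop. Letting go and backing off.

Request:
servo_tool(moves=[{"travel": [0, 0, 0], "dr": [0, 0, 0]}, {"travel": [0, 0, 0], "dr": [0, 0, 0]}, {"travel": [0, 0, 0], "dr": [0, 0, 0]}, {"travel": [0, 0, 0], "dr": [0, 0, 0]}, {"travel": [0, 0, -30], "dr": [0, 0, 0]}, {"travel": [0, 0, -50], "dr": [0, 0, 0]}, {"travel": [0, 40, -30], "dr": [0, 0, 0]}, {"travel": [0, 40, 0], "dr": [0, 0, 0]}, {"travel": [0, 0, 0], "dr": [0, 0, 0]}, {"travel": [0, 0, 0], "dr": [0, 0, 0]}], claw=0.2)

```text
clock: 20.85
position: [0.5983, -0.214, 0.2075]
ee_rot: [0.975, 0.222, -0.0, -0.0]
ft_force: [0.2, 0.4, -0.0]
grip_width: 0.8
```

```bash
python3 - <<'E'
from h import *
state()
c=manip.calibration('wrist');im=manip.camera('wrist');cv2.imwrite('pics/w7.png',im);np.savez('pics/w7.npz',v=c['view'],k=c['intrinsics'])
s=manip.camera('scene');cv2.imwrite('pics/s8.png',s);hsv=cv2.cvtColor(s,40)
m=((hsv[...,1]>190)&(hsv[...,0]>4)&(hsv[...,0]<17)&(hsv[...,2]>50)).astype(np.uint8);m[:140]=0;m[210:]=0;m[:,:215]=0;m[:,265:]=0
n,l,st,ce=cv2.connectedComponentsWithStats(m);print(st[1:],ce[1:])
a=cv2.resize(im[0:250,150:420],(450,417));b=cv2.resize(s[150:225,200:275],(350,350),interpolation=2)
o=np.zeros((417,800,3),np.uint8);o[:,:450]=a;o[:350,450:]=b;cv2.imwrite('pics/c7.png',o)
E
python3 mk.py w7
```

```text
t 20.85 p [ 0.5983 -0.214   0.2075] yawx 25.68 tilt [-0.0008  0.0004] j [-0.318  0.456  0.805  1.5   -0.333  1.329  0.964] F [ 0.2  0.4 -0. ] T [ 0.03  0.06 -0.03] w 0.800
[[231 179  11  17 168]] [[236.04166667 187.45833333]]
red 20 [253.6 104.2] az 189.2 r 24.8 axis 118.3
yel 138 [232.9  98.7] az 189.1 r 45.0 axis 9.6
```

View pics/c7.png

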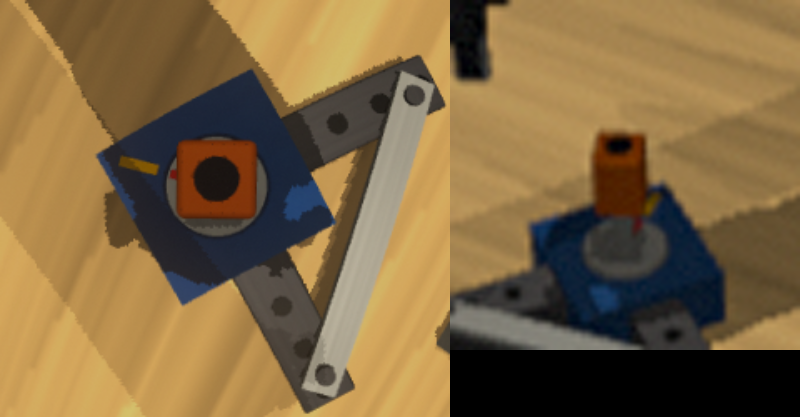

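The key stands upright and seated in the cam's centre, with the red mark next to the yellow one (both at azimuth 189°). The gripper is clear, so I'm handing in.

```bash
python3 -c "
from workcell import manip
print(manip.hand_in())"
```

```text
the job is handed in; nothing more can be done
None
```

I took the left-most orange key from the wooden stand and pushed it fully into the cam's socket. I turned the cam clockwise until its red mark met the yellow one, with one re-grip near the end. The key is standing in the socket and the job was handed in at about 21 s.

**Last checks:**
- **Marks:** red is at azimuth 189.2° and yellow at 189.1° after release. With the mark better in view, just before release, they were at 190.0° and 189.9°.
- **Seating:** the handle centroid in the scene view is at pixel (236.0, 187.5). A fully seated key should show at (236.0, 187.2).
- **Clear of the robot:** the gripper is open and away from the key, and the force reading is about 0 N. The things near the frame looked unmoved. I did not measure the positions of the others again.

**What disagreed:**
- **Stop torque:** I never felt a sharp rise at the stop. The highest reading was 0.18 N m, against the 0.12 N m it takes to turn the cam.
- **Key angle:** on the first grip the key turned about 42° more than the cam, although the handle had not slipped in the jaws. On the second grip it turned about 32° more while the cam did not move. This is more than the stated play, so the key probably slipped inside the socket with the cam against its stop. I take the cam to be at the stop because the marks meet and it did not move under 0.18 N m.

I viewed 11 pictures, one over the budget of 10.

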